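# Pry open the cover of a control box

## Task

Pick up the flat pry bar, work its blade into the slot under the front edge of the control box's snapped-shut cover, lever the cover up off its catch and swing it open well past upright so that it stays open. Move the cover with the pry bar only (no part of the gripper or arm may touch it), keep the bar off the circuit board inside, and then lay the bar (do not drop it) back on its green mat and let go, leaving the other things on the bench where they are.

Things in the scene. Friction and masses are not known exactly. Their poses are not given: they have to be found in the camera images.
- box: grey steel control box, fixed, 130 (x) by 180 (y) by 110 mm high, open on top under its cover, walls 6 mm. Origin: centre of its underside; x points from the slotted front to the hinge at the back, z up. It stands on a black plinth 0 to 15 mm high, which varies. Its front faces the robot, yawed by up to 0.4 rad.
- slot (a point): middle of the mouth of the pry slot, at the outer face of the box's front wall, 107.25 mm above the box's underside. The slot is a notch in the front wall's top edge, 60 mm wide (y) and 5.5 mm high (box z 104.5 to 110 mm), directly under the cover; it goes through the 6 mm wall into the hollow box. Its lower outer edge is the fulcrum to lever on. Axes as the box's.
- cover (a joint): the cover's hinge angle: 0 shut, grows as it opens upward, 1.57 upright, 1.85 at its stop. A snap catch holds it shut: about 20 N upward at the front edge breaks it free, the catch lets go within about 0.06 rad. After that only hinge friction (0.35 N m) and its weight resist, and it stays wherever it is left.
- cover_edge (a point): middle of the cover's front edge, on its underside, 135 mm from the hinge axis. The cover is an aluminium plate 135 by 180 by 5 mm, about 0.25 kg; its front edge overhangs the front wall by 5 mm. A low ridge 60 mm wide on top of that edge marks the slot. Moves with the cover; its x points from edge to hinge.
- hinge (a point): middle of the cover's hinge axis, at the back top edge of the box (box z 110 mm); the axis runs along the box's y. Axes as the box's.
- board: circuit board with components inside the box; its highest component is 40 mm above the box's underside. Origin 6 mm above the box's underside.
- pry: flat pry bar, 167 mm, 0.13-0.2 kg. Black handle 24 wide, 28 mm high, from x -65 to 20 mm; then a straight steel blade 22 mm wide, 3 mm thick, out to x = 102 mm, at mid-height of the handle (14 mm above its underside). Origin: underside of the handle; x towards the blade's tip, z up. Centre of mass near x = -7 mm. At first it lies flat on the mat.
- pry_tip (a point): middle of the end of the blade (x 102, z 14 mm in the bar's frame); axes as the bar's
- pry_grip (a point): good place to grip across the handle: x -10, z 14 mm in the bar's frame; axes as the bar's
- mat: dark green cutting mat fixed to the bench, 250 (x) by 130 (y) by 4 mm; the pry bar lies on it at first, either left or right of the box. Origin: centre of its underside.
- tray: steel parts tray fixed to the bench, 160 by 120 by 30 mm, on the other side of the box. Origin: centre of its underside.
- screwdriver: loose screwdriver, 180 mm, yellow handle; bystander
- spray: loose can, 56 mm across, 170 mm high; bystander
- cup: loose grey cup, 76 mm across, 90 mm high; bystander
- wrench: loose steel wrench, 170 mm; bystander
- caliper: loose caliper, 150 mm; bystander
Mind the look-alikes: they are no part of the job. Leave any blue look-alike of the pry alone.

How it is judged:
By the outcome, as a careful person would: the job done as asked, in the order asked, and still so for the second after the job is handed in, with the robot touching nothing.
It also fails if it takes over 59 s, if anything falls off the work surface, if the arm or the gripper's body presses on something with over 40 N, if the wrist force passes 120 N, or if a joint passes its speed limit or range.

## Robot

A 6-joint arm with a two-finger parallel gripper is mounted at the origin on the work surface. World frame = base frame: x ahead of the robot, y to its left, z up, the work surface at z = 0. Lengths are in m, angles in rad, forces in N, time in s.
With the tool pointing down it reaches from about 0.35 to 0.85 m from the base axis. Payload 8.1 kg.
Tool frame: the origin (TCP) lies on the centre line of the jaws, within the pads' length; the fingertips stand 19 mm ahead of it and the grasp point (between the pads) is the TCP (arm.tip_extent is the distance from the TCP to the fingertips, in m); z points along the fingers, y is the direction in which the jaws open and shut (so a half turn about z gives the same grasp; the last joint's range is limited). The gripper opens to 85 mm and grips with 20 to 120 N. Pads are 22 mm wide; open, the fingers measure 114 mm over their backs; the gripper's body (76 mm by 85 mm) begins 54 mm behind the grasp point. The pads swing forward as they close: fully open they stand 13 mm farther back than shut.
Start: joints at [-1.197, 0.13, 1.488, -0, 1.523, -0.085], TCP at [0.266, -0.538, 0.25] pointing down, gripper open.
Joint ranges: [-2.96, 2.96], [-0.89, 2.26], [0.02, 2.5], [-1.34, 4.48], [0, 2.73], [-2.66, 2.66]. Speed limits (rad/s): [2.39, 2.39, 2.79, 3.14, 3.14, 3.14].

## Interface

Orientations are given as a unit quaternion [x, y, z, w].
In Python, from workcell import arm gives the robot as it stands.
- The arm moves only by the tool drive_tool, never from a script. Its argument "plan" is a list that holds one entry, the list of rows, each a list of 5 numbers: the shift along the tool's x, y, z in m, then the turn about the tool's z in degrees, then the finger opening in m, from 0 to 0.0854. In form: [[[dx, dy, dz, twist, hand], ...]]. A call has 1 to 12 rows; each row is the pose to reach, as a shift and turn from the pose commanded when the call began, along the tool's axes at that moment; what a row does not reach only later rows make up. A row lasts 1/12 s, in which the tool goes at most 41.7 mm and 7.16 degrees, less where a joint would pass 70% of its speed; a pose out of reach is approached as far as the arm can. A call with a gripper value outside its range is refused whole. The fingers move at their own pace and stop on an object; the grip force is fixed at half the most. Time passes only in rows, so rows that repeat a pose let the fingers close. It gives the time, the measured TCP pose, the force and the opening at its end, in the units of the state.
- arm.get_state(): the state, without advancing time (a new reading comes with each control period).
- arm.grab_frame(name): name is "side" or "top"; returns a dict with "pixels" (384x512x3 uint8, red, green, blue), "K" (3x3 intrinsics, pixels), "extrinsics" (4x4, takes a point from world to camera coordinates). Camera axes: x right, y down, z forward; pixel columns grow to the right and rows downward; lengths in m; the calibration is good to about 2 mm. A picture is of the moment at which its call begins. There is no depth.
- arm.job_done(): hands the job in, once; it reports no verdict.
The state is a dict: "time": time; "joint_positions": joint angles; "dq": joint speeds; "tau": joint torques, N m; "position": TCP position; "tcp_rot": TCP orientation; "contact_force": force on the tool from outside, world axes, zero at the start; "moment": the same for the moment, N m; "gripper_width": finger opening in m.
Only numpy, scipy, OpenCV 4.12 (cv2) and the standard library are available. Lean on these libraries where they do the work, as an engineer would, in place of code of your own. Each camera call takes 0.05 s, during which the arm holds its last target. There are 200 camera calls.

## Working session

There is one attempt and no reset: what is moved stays moved. The work goes in short steps, Python scripts to look and compute and a tool call to move; the robot and the scene stay as the last step left them, time stands still between calls to the robot, and variables do not carry over. Pictures are saved under pics/ and viewed, about 8 in all and at most 12, crops included, and the job is handed in when it is done.

Besides the shell and the picture viewer there is one more tool, called after "Emit:" in YAML: its name, and indented under it one key for each argument. drive_tool: Moves the arm, as the interface text tells. Its arguments: {"type":"object","properties":{"plan":{"type":"array"}},"required":["plan"]}

```bash
mkdir -p pics; ls; python3 - <<'E'
from workcell import arm
import cv2,numpy as np
print({k:np.round(v,3) for k,v in arm.get_state().items()})
for n in ("side","top"):
    f=arm.grab_frame(n); cv2.imwrite(f"pics/{n}0.png",f["pixels"][:,:,::-1]); np.savez(f"{n}0.npz",**f)
    E=f["extrinsics"]; print(n,np.round(f["K"],1).tolist(),np.round(E,3).tolist(),"cam",-E[:3,:3].T@E[:3,3])
E
```

```text
pics
{'time': np.float64(0.0), 'joint_positions': array([-1.197,  0.131,  1.489,  0.   ,  1.523, -0.085]), 'dq': array([-0.001,  0.   , -0.003,  0.001,  0.   , -0.001]), 'tau': array([-0.0000e+00, -5.6939e+01, -5.0056e+01, -0.0000e+00,  1.4000e-02,
        0.0000e+00]), 'position': array([ 0.266, -0.537,  0.249]), 'tcp_rot': array([ 0.974,  0.227, -0.   , -0.001]), 'contact_force': array([ 0.427, -0.323,  0.074]), 'moment': array([ 0.023,  0.002, -0.029]), 'gripper_width': np.float64(0.086)}
side [[432.7, 0.0, 264.9], [0.0, 432.7, 192.2], [0.0, 0.0, 1.0]] [[-0.826, -0.564, 0.016, 0.424], [-0.288, 0.397, -0.872, 0.215], [0.485, -0.724, -0.49, 1.366], [0.0, 0.0, 0.0, 1.0]] cam [-0.25053908  1.14325783  0.85042857]
top [[444.4, 0.0, 256.1], [0.0, 444.4, 189.7], [0.0, 0.0, 1.0]] [[0.017, -1.0, 0.002, 0.053], [-0.978, -0.017, -0.206, 0.495], [0.206, 0.002, -0.979, 1.376], [0.0, 0.0, 0.0, 1.0]] cam [0.19917349 0.05883703 1.44879284]
```

View pics/side0.png

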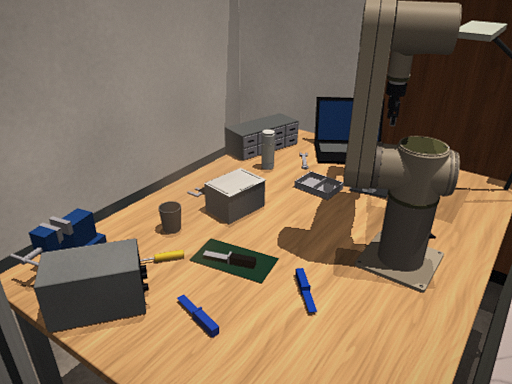

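View pics/top0.png

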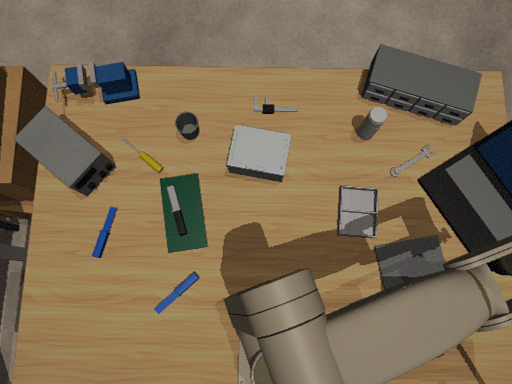

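Candidates for the pry bar in the top view: black-handled bar on the green mat (178,212); blue bars at (105,232) and (177,292), which are look-alikes. The screwdriver is at (148,157). I choose the black-handled bar on the mat and check it, along with the box, in one crop.

```bash
python3 - <<'E'
import cv2,numpy as np
t=cv2.imread("pics/top0.png");s=cv2.imread("pics/side0.png")
def c(i,x,y,w,h,k): return cv2.resize(i[y:y+h,x:x+w],None,fx=k,fy=k,interpolation=cv2.INTER_CUBIC)
a=c(t,220,115,80,75,5);b=c(s,195,160,80,75,5);d=c(t,155,170,80,45*2-15,5)[:, :];e=c(s,190,235,80,45,5)
out=np.zeros((600,800,3),np.uint8)
out[:375,:400]=a;out[:375,400:]=b
d=c(t,155,172,60,80,2.8);out[376:600,:168]=d[:224];out[376:600,400:]=e[:224]
cv2.imwrite("pics/crop1.png",out)
E
```

```text
(no output)
```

View pics/crop1.png

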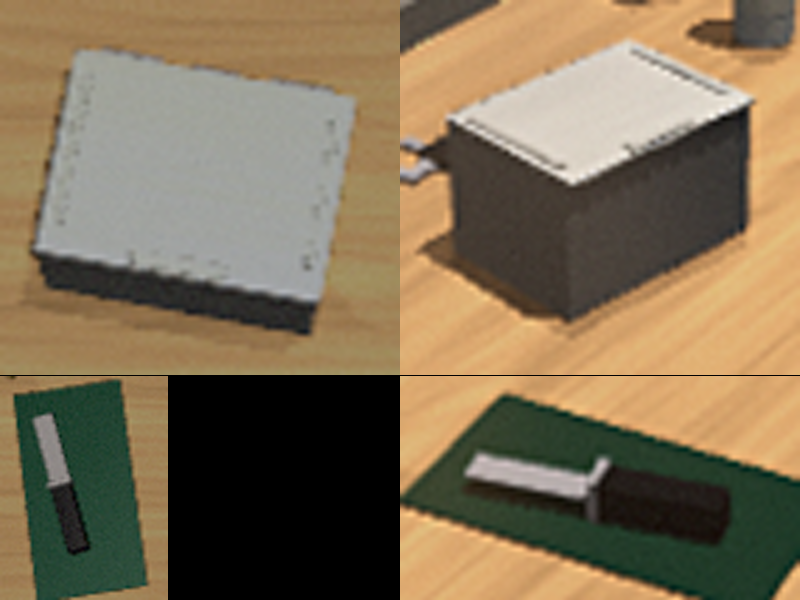

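The crop confirms the black-handled bar on the mat, blade pointing away from the robot. The cover's front edge is at top px (228,165)-(284,175), with its ridge at about (254,168).

```bash
cat >h.py <<'E'
import cv2,numpy as np
def ray(f,p):
    E=f["extrinsics"];K=f["K"];d=E[:3,:3].T@np.linalg.solve(K,[p[0],p[1],1.]);return -E[:3,:3].T@E[:3,3],d/np.linalg.norm(d)
def plane(f,p,z): o,d=ray(f,p);return o+d*(z-o[2])/d[2]
def tri(f,p,g,q):
    A=np.zeros((3,3));b=np.zeros(3)
    for o,d in(ray(f,p),ray(g,q)):
        M=np.eye(3)-np.outer(d,d);A+=M;b+=M@o
    return np.linalg.solve(A,b)
def proj(f,X): 
    c=f["extrinsics"]@np.append(X,1);u=f["K"]@c[:3];return u[:2]/u[2]
def blob(mask,box):
    x,y,w,h=box;m=np.zeros_like(mask);m[y:y+h,x:x+w]=mask[y:y+h,x:x+w]
    cs=cv2.findContours(m,cv2.RETR_EXTERNAL,cv2.CHAIN_APPROX_NONE)[0];return max(cs,key=cv2.contourArea)
E
python3 - <<'E'
from h import *
t=dict(np.load("top0.npz"));s=dict(np.load("side0.npz"))
def light(f,lo):
    h=cv2.cvtColor(f["pixels"],cv2.COLOR_RGB2HSV);return ((h[...,1]<60)&(h[...,2]>lo)).astype(np.uint8)
def corners(c):
    for e in np.arange(2,15,.5):
        a=cv2.approxPolyDP(c,e,True)[:,0]
        if len(a)==4:return a
ct=corners(blob(light(t,120),(220,115,80,70)));cs=corners(blob(light(s,120),(198,163,75,45)))
print(ct.tolist(),cs.tolist())
key=lambda a,P:[min(a.tolist(),key=lambda q:np.hypot(q[0]-p[0],q[1]-p[1])) for p in P]
T=key(ct,[(228,165),(284,175),(291,135),(236,125)]);S=key(cs,[(230,197),(265,180),(241,168),(205,184)])
for p,q in zip(T,S): print(p,q,tri(t,p,s,q).round(4))
# bar
h=cv2.cvtColor(t["pixels"],cv2.COLOR_RGB2HSV)
v=h[...,2];g=t["pixels"].astype(int)
blade=light(t,110);cb=blob(blade,(160,178,35,35));
dark=((g.max(2)<45)&(g[...,1]-g[...,0]<15)).astype(np.uint8);cd=blob(dark,(160,195,40,45))
for n,c,z in(("blade",cb,.0195),("handle",cd,.032)):
    r=cv2.minAreaRect(c);bx=cv2.boxPoints(r);W=np.array([plane(t,p,z)[:2] for p in bx]);print(n,np.round(r[0],1),W.mean(0).round(4),W.round(3).tolist())
sm=light(s,110);c=blob(sm,(200,240,45,35));print("side blade",cv2.minAreaRect(c),c[:,0].min(0),c[:,0].max(0))
m=cv2.inRange(h,(60,80,20),(95,255,120));r=cv2.minAreaRect(blob(m,(150,165,65,95)));print("mat",[plane(t,p,.004)[:2].round(3).tolist() for p in cv2.boxPoints(r)])
E
```

```text
[[235, 125], [227, 164], [283, 174], [290, 134]] [[264, 179], [240, 168], [204, 183], [230, 196]]
[227, 164] [230, 196] [0.5576 0.1519 0.1179]
[283, 174] [264, 179] [ 0.5317 -0.0202  0.1173]
[290, 134] [240, 168] [ 0.6605 -0.0425  0.1163]
[235, 125] [204, 183] [0.6881 0.1319 0.1174]
blade [173.1 197.9] [0.4686 0.3329] [[0.505, 0.356], [0.511, 0.332], [0.432, 0.31], [0.426, 0.333]]
handle [179.8 222.8] [0.3852 0.3044] [[0.419, 0.329], [0.427, 0.305], [0.351, 0.28], [0.344, 0.304]]
side blade ((216.93153381347656, 254.14295959472656), (27.93409538269043, 7.368606090545654), 2.38594388961792) [203 250] [231 258]
mat [[0.537, 0.387], [0.556, 0.259], [0.311, 0.218], [0.293, 0.342]]
```

Emit:
drive_tool:
  plan:
    - [[0.349, -0.293, 0, 0, 0.06], [0.349, -0.293, 0, 0, 0.06], [0.349, -0.293, 0, 0, 0.06], [0.349, -0.293, 0, 0, 0.06], [0.349, -0.293, 0, 0, 0.06], [0.349, -0.293, 0, 0, 0.06], [0.349, -0.293, 0, 0, 0.06], [0.349, -0.293, 0, 0, 0.06], [0.349, -0.293, 0, 0, 0.06], [0.349, -0.293, 0, 0, 0.06], [0.349, -0.293, 0, 0, 0.06], [0.349, -0.293, 0, 0, 0.06]]

```text
time: 1.1
position: [0.4505, -0.1146, 0.2501]
tcp_rot: [0.973, 0.23, 0.001, -0.001]
contact_force: [-0.0, 0.1, 0.2]
gripper_width: 0.06
```

Emit:
drive_tool:
  plan:
    - [[0.148, -0.406, 0.1, 8.4, 0.06], [0.148, -0.406, 0.1, 8.4, 0.06], [0.148, -0.406, 0.1, 8.4, 0.06], [0.148, -0.406, 0.1, 8.4, 0.06], [0.148, -0.406, 0.1, 8.4, 0.06], [0.148, -0.406, 0.1, 8.4, 0.06], [0.148, -0.406, 0.1, 8.4, 0.06], [0.148, -0.406, 0.1, 8.4, 0.06], [0.148, -0.406, 0.1, 8.4, 0.06], [0.148, -0.406, 0.1, 8.4, 0.06], [0.148, -0.406, 0.1, 8.4, 0.06], [0.148, -0.406, 0.1, 8.4, 0.06]]

```text
time: 2.1
position: [0.3995, 0.3128, 0.1481]
tcp_rot: [0.988, 0.157, -0.001, -0.0]
contact_force: [-0.2, -0.1, 0.3]
gripper_width: 0.0602
```

Emit:
drive_tool:
  plan:
    - [[0.003, 0.003, 0.04, 0, 0.06], [0.003, 0.003, 0.08, 0, 0.06], [0.003, 0.003, 0.11, 0, 0.06], [0.003, 0.003, 0.121, 0, 0.06], [0.003, 0.003, 0.121, 0, 0.06], [0.003, 0.003, 0.121, 0, 0.02], [0.003, 0.003, 0.121, 0, 0.01], [0.003, 0.003, 0.121, 0, 0.01], [0.003, 0.003, 0.121, 0, 0.01], [0.003, 0.003, 0.121, 0, 0.01], [0.003, 0.003, 0.121, 0, 0.01], [0.003, 0.003, 0.121, 0, 0.01]]

```text
time: 3.1
position: [0.4078, 0.3082, 0.0323]
tcp_rot: [0.988, 0.155, 0.003, -0.001]
contact_force: [-0.8, -0.9, 8.1]
gripper_width: 0.0224
```

```bash
python3 - <<'E'
from workcell import arm
from h import *
s=arm.get_state();print({k:np.round(s[k],3) for k in("time","position","contact_force","gripper_width","joint_positions")},arm.tip_extent)
o=[cv2.resize(arm.grab_frame(n)["pixels"][y:y+100,x:x+130,::-1],None,fx=3,fy=3) for n,x,y in(("side",170,190),("top",130,160))]
cv2.imwrite("pics/g1.png",np.hstack(o))
E
```

```text
{'time': np.float64(3.1), 'position': array([0.408, 0.308, 0.032]), 'contact_force': array([-0.751, -0.933,  8.07 ]), 'gripper_width': np.float64(0.022), 'joint_positions': array([ 0.547,  0.114,  1.929, -0.   ,  1.093,  1.806])} 0.019
```

View pics/g1.png

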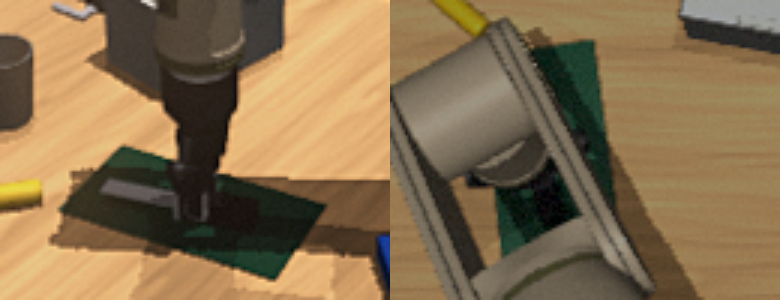

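Emit:
drive_tool:
  plan:
    - [[0, 0, 0, 0, 0.01], [0, 0, -0.01, 0, 0.01], [0, 0, -0.02, 0, 0.01], [0, 0, -0.05, 0, 0.01], [0, 0, -0.09, 0, 0.01], [0, 0, -0.12, 0, 0.01], [0, 0, -0.12, 0, 0.01], [0, 0, -0.12, 0, 0.01]]

```text
time: 3.87
position: [0.4074, 0.3081, 0.1533]
tcp_rot: [0.988, 0.155, 0.003, -0.001]
contact_force: [0.4, -0.3, -2.0]
gripper_width: 0.0226
```

```bash
python3 - <<'E'
from workcell import arm
from h import *
s=arm.get_state();print({k:np.round(s[k],3) for k in("time","position","tcp_rot","contact_force","moment","gripper_width")})
f=arm.grab_frame("side");np.savez("s2.npz",**f);u=proj(f,s["position"]);print(u)
x,y=(u-[75,50]).astype(int);print(x,y)
cv2.imwrite("pics/g2.png",cv2.resize(f["pixels"][y:y+100,x:x+130,::-1],None,fx=6,fy=6,interpolation=cv2.INTER_CUBIC))
E
```

```text
{'time': np.float64(3.867), 'position': array([0.407, 0.308, 0.153]), 'tcp_rot': array([ 0.988,  0.155,  0.003, -0.001]), 'contact_force': array([ 0.445, -0.255, -1.98 ]), 'moment': array([ 0.031, -0.007,  0.007]), 'gripper_width': np.float64(0.023)}
[236.21066548 221.85569203]
161 171
```

View pics/g2.png

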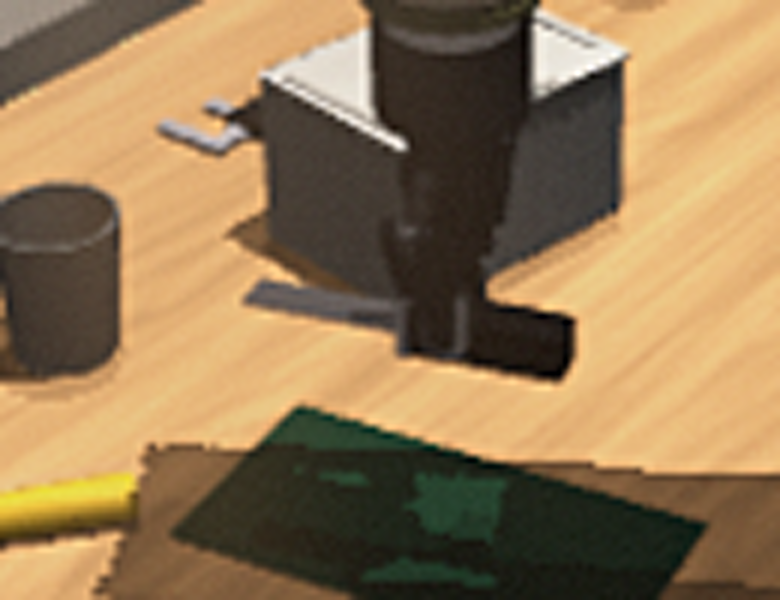

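Emit:
drive_tool:
  plan:
    - [[-0.074, 0.205, 0, 26.8, 0.01], [-0.074, 0.205, 0, 26.8, 0.01], [-0.074, 0.205, 0, 26.8, 0.01], [-0.074, 0.205, 0, 26.8, 0.01], [-0.074, 0.205, 0, 26.8, 0.01], [-0.074, 0.205, 0, 26.8, 0.01], [-0.074, 0.205, 0, 26.8, 0.01], [-0.074, 0.205, 0, 26.8, 0.01]]

```text
time: 4.58
position: [0.3973, 0.0887, 0.1482]
tcp_rot: [0.997, -0.079, -0.001, -0.0]
contact_force: [-0.5, 0.0, -0.7]
gripper_width: 0.0225
```

```bash
python3 - <<'E'
from workcell import arm
from h import *
s=arm.get_state();print({k:np.round(s[k],4) for k in("time","position","tcp_rot","contact_force","moment","gripper_width","joint_positions")})
f=arm.grab_frame("side");np.savez("s3.npz",**f);u=proj(f,s["position"]);print(u)
t=arm.grab_frame("top");np.savez("t3.npz",**t)
x,y=190,150
a=cv2.resize(f["pixels"][y:y+75,x:x+100,::-1],None,fx=8,fy=8,interpolation=cv2.INTER_CUBIC)
cv2.imwrite("pics/g3.png",a)
q=np.load("s2.npz");tcp=np.array([.4074,.3081,.1533]);n=np.array([-.306,.952,0]);o,d=ray(q,(202.3,219.8));P=o+d*(n@(tcp-o))/(n@d);print("tip rel",(P-tcp).round(4))
E
```

```text
{'time': np.float64(4.5833), 'position': array([0.3973, 0.0887, 0.1482]), 'tcp_rot': array([ 9.969e-01, -7.880e-02, -1.000e-03, -1.000e-04]), 'contact_force': array([-0.4777,  0.0387, -0.6536]), 'moment': array([-0.0545, -0.0017,  0.0049]), 'gripper_width': np.float64(0.0225), 'joint_positions': array([ 9.3200e-02, -3.4630e-01,  2.1190e+00,  5.0000e-04,  1.3709e+00,
        1.8217e+00])}
[279.49669033 194.34754018]
tip rel [ 0.103   0.0331 -0.0145]
```

View pics/g3.png

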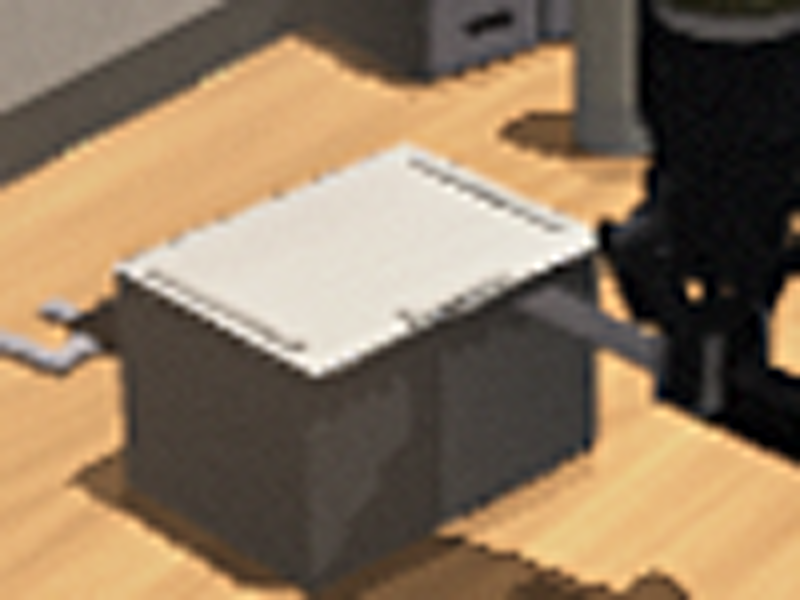

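The bar is held level, in line with the ridge (crop px 400–510, 280–315), with its tip about 40 mm short of the box. Next I feel for the wall below the slot.

Emit:
drive_tool:
  plan:
    - [[0, 0, 0.034, 0, 0.01], [0.02, 0, 0.034, 0, 0.01], [0.035, 0, 0.034, 0, 0.01], [0.038, 0, 0.034, 0, 0.01], [0.04, 0, 0.034, 0, 0.01], [0.042, 0, 0.034, 0, 0.01], [0.043, 0, 0.034, 0, 0.01], [0.044, 0, 0.034, 0, 0.01], [0.044, 0, 0.034, 0, 0.01]]

```text
time: 5.43
position: [0.4411, 0.0827, 0.1153]
tcp_rot: [0.997, -0.078, -0.0, -0.0]
contact_force: [-2.0, 0.1, -1.5]
gripper_width: 0.0226
```

Emit:
drive_tool:
  plan:
    - [[0.001, 0, 0, 0, 0.01], [0.002, 0, 0, 0, 0.01], [0.003, 0, 0, 0, 0.01], [0.003, 0, 0, 0, 0.01], [0.003, 0, 0, 0, 0.01]]

```text
time: 5.85
position: [0.4413, 0.0826, 0.1143]
tcp_rot: [0.997, -0.077, -0.004, -0.0]
contact_force: [-17.0, 3.9, 5.3]
gripper_width: 0.0226
```

Emit:
drive_tool:
  plan:
    - [[-0.005, 0, 0, 0, 0.01], [-0.005, 0, -0.004, 0, 0.01], [-0.005, 0, -0.007, 0, 0.01], [-0.005, 0, -0.008, 0, 0.01], [-0.005, 0, -0.008, 0, 0.01]]

```text
time: 6.27
position: [0.4403, 0.0825, 0.1241]
tcp_rot: [0.997, -0.078, 0.001, -0.0]
contact_force: [0.4, -0.0, -2.2]
gripper_width: 0.0224
```

Emit:
drive_tool:
  plan:
    - [[0, 0, -0.001, 0, 0.01], [0, 0, -0.002, 0, 0.01], [0, 0, -0.002, 0, 0.01], [0, 0, -0.002, 0, 0.01]]

```text
time: 6.6
position: [0.4395, 0.0825, 0.1251]
tcp_rot: [0.997, -0.078, -0.0, 0.0]
contact_force: [1.1, -0.2, -4.2]
gripper_width: 0.023
```

Emit:
drive_tool:
  plan:
    - [[0, 0, -0.0005, 0, 0.01], [0, 0, -0.001, 0, 0.01], [0, 0, -0.001, 0, 0.01], [0, 0, -0.001, 0, 0.01]]

```text
time: 6.93
position: [0.4394, 0.0826, 0.1261]
tcp_rot: [0.997, -0.078, -0.0, 0.0]
contact_force: [2.4, -1.7, -6.4]
gripper_width: 0.0227
```

Emit:
drive_tool:
  plan:
    - [[0, 0, 0.0028, 0, 0.01], [0, 0, 0.0028, 0, 0.01], [0, 0, 0.0028, 0, 0.01], [0.002, 0, 0.0028, 0, 0.01], [0.004, 0, 0.0028, 0, 0.01], [0.006, 0, 0.0028, 0, 0.01], [0.008, 0, 0.0028, 0, 0.01], [0.009, 0, 0.0028, 0, 0.01], [0.009, 0, 0.0028, 0, 0.01]]

```text
time: 7.68
position: [0.4488, 0.0812, 0.1235]
tcp_rot: [0.997, -0.078, 0.0, -0.0]
contact_force: [0.6, 0.7, -2.2]
gripper_width: 0.0226
```

Emit:
drive_tool:
  plan:
    - [[0.004, 0, 0, 0, 0.01], [0.008, 0, 0, 0, 0.01], [0.012, 0, 0, 0, 0.01], [0.016, 0, 0, 0, 0.01], [0.02, 0, 0, 0, 0.01], [0.023, 0, 0, 0, 0.01], [0.023, 0, 0, 0, 0.01]]

```text
time: 8.27
position: [0.4718, 0.0775, 0.1235]
tcp_rot: [0.997, -0.078, 0.0, -0.0]
contact_force: [-0.2, -0.6, -1.6]
gripper_width: 0.0229
```

Emit:
drive_tool:
  plan:
    - [[0, 0, 0.002, 0, 0.01], [0, 0, 0.004, 0, 0.01], [0, 0, 0.006, 0, 0.01], [0, 0, 0.008, 0, 0.01], [0, 0, 0.01, 0, 0.01], [0, 0, 0.012, 0, 0.01], [0, 0, 0.012, 0, 0.01]]

```text
time: 8.85
position: [0.4717, 0.0779, 0.1122]
tcp_rot: [0.997, -0.078, 0.001, -0.0]
contact_force: [-2.1, 1.0, 4.9]
gripper_width: 0.0225
```

Emit:
drive_tool:
  plan:
    - [[0, 0, 0.002, 0, 0.01], [0, 0, 0.004, 0, 0.01], [0, 0, 0.006, 0, 0.01], [0, 0, 0.008, 0, 0.01], [0, 0, 0.01, 0, 0.01], [0.001, 0, 0.012, 0, 0.01], [0.002, 0, 0.014, 0, 0.01], [0.002, 0, 0.014, 0, 0.01]]

```text
time: 9.52
position: [0.4723, 0.0776, 0.0977]
tcp_rot: [0.997, -0.078, -0.001, -0.0]
contact_force: [-7.9, 0.9, 8.9]
gripper_width: 0.0225
```

```bash
python3 - <<'E'
from workcell import arm
from h import *
f=arm.grab_frame("side");x,y=190,150
cv2.imwrite("pics/g4.png",cv2.resize(f["pixels"][y:y+75,x:x+100,::-1],None,fx=8,fy=8,interpolation=cv2.INTER_CUBIC))
E
```

```text
(no output)
```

View pics/g4.png

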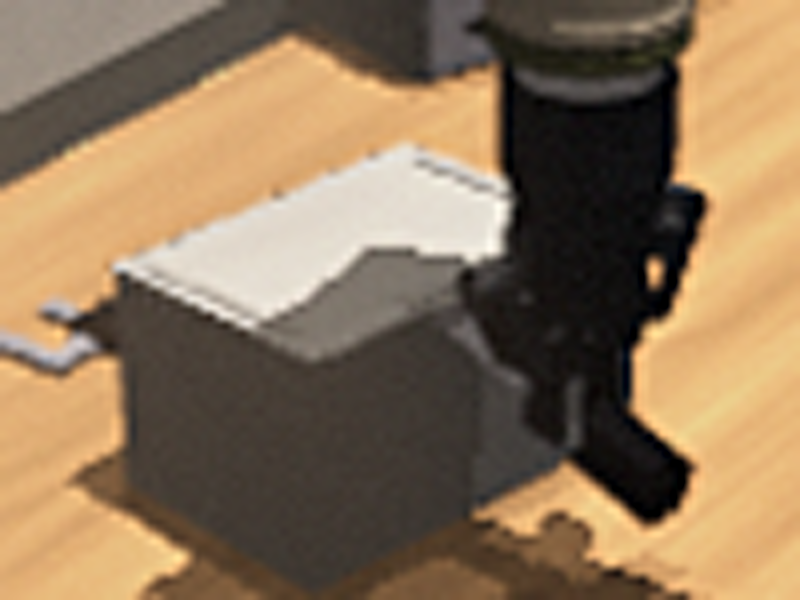

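The bar is pivoting in the pads and the cover's near corner has risen from px (315,375) to (315,355), about 7 mm. I lever a little further to clear the catch.

Emit:
drive_tool:
  plan:
    - [[0.0, 0, 0.002, 0, 0.01], [0.001, 0, 0.004, 0, 0.01], [0.001, 0, 0.006, 0, 0.01], [0.002, 0, 0.008, 0, 0.01], [0.002, 0, 0.01, 0, 0.01], [0.002, 0, 0.01, 0, 0.01], [0.002, 0, 0.01, 0, 0.01]]

```text
time: 10.15
position: [0.4742, 0.0774, 0.0874]
tcp_rot: [0.997, -0.078, -0.001, -0.0]
contact_force: [-6.0, 1.8, 5.2]
gripper_width: 0.0225
```

Emit:
drive_tool:
  plan:
    - [[0.002, 0, 0.001, 0, 0.01], [0.004, 0, 0.002, 0, 0.01], [0.006, 0, 0.003, 0, 0.01], [0.008, 0, 0.004, 0, 0.01], [0.01, 0, 0.005, 0, 0.01], [0.012, 0, 0.006, 0, 0.01], [0.014, 0, 0.007, 0, 0.01], [0.015, 0, 0.008, 0, 0.01], [0.015, 0, 0.008, 0, 0.01]]

```text
time: 10.9
position: [0.4851, 0.0754, 0.0767]
tcp_rot: [0.997, -0.077, -0.005, 0.0]
contact_force: [-15.7, 4.0, 0.4]
gripper_width: 0.0225
```

```bash
python3 - <<'E'
from workcell import arm
from h import *
s=arm.get_state();print({k:np.round(s[k],4) for k in("contact_force","moment","position")})
f=arm.grab_frame("side");x,y=190,150
cv2.imwrite("pics/g5.png",cv2.resize(f["pixels"][y:y+75,x:x+100,::-1],None,fx=8,fy=8,interpolation=cv2.INTER_CUBIC))
E
```

```text
{'contact_force': array([-15.6516,   3.9894,   0.4341]), 'moment': array([ 0.3591,  1.9201, -0.0135]), 'position': array([0.4851, 0.0754, 0.0767])}
```

View pics/g5.png

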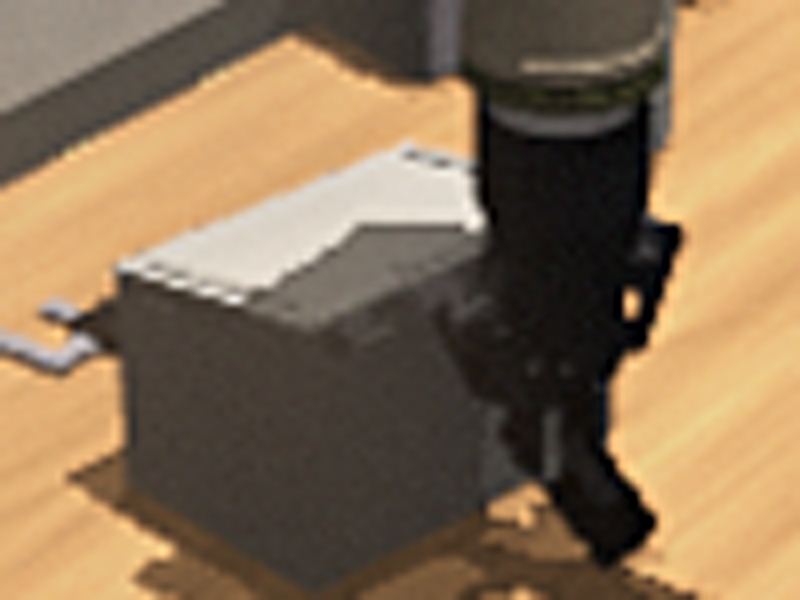

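Emit:
drive_tool:
  plan:
    - [[-0.003, 0, -0.003, 0, 0.01], [-0.003, 0, -0.006, 0, 0.01], [-0.003, 0, -0.009, 0, 0.01], [-0.003, 0, -0.012, 0, 0.01], [-0.003, 0, -0.015, 0, 0.01], [-0.003, 0, -0.018, 0, 0.01], [-0.003, 0, -0.022, 0, 0.01], [-0.003, 0, -0.026, 0, 0.01], [-0.003, 0, -0.03, 0, 0.01], [-0.003, 0, -0.03, 0, 0.01]]

```text
time: 11.78
position: [0.4877, 0.0751, 0.1107]
tcp_rot: [0.997, -0.078, 0.001, -0.0]
contact_force: [0.6, -0.9, -4.2]
gripper_width: 0.0226
```

```bash
python3 - <<'E'
from workcell import arm
from h import *
s=arm.get_state();print({k:np.round(s[k],4) for k in("contact_force","moment","position")})
f=arm.grab_frame("side");x,y=190,130
cv2.imwrite("pics/g6.png",cv2.resize(f["pixels"][y:y+75,x:x+100,::-1],None,fx=8,fy=8,interpolation=cv2.INTER_CUBIC))
E
```

```text
{'contact_force': array([ 0.6467, -0.8804, -4.1925]), 'moment': array([ 0.0066,  0.335 , -0.002 ]), 'position': array([0.4877, 0.0751, 0.1107])}
```

View pics/g6.png

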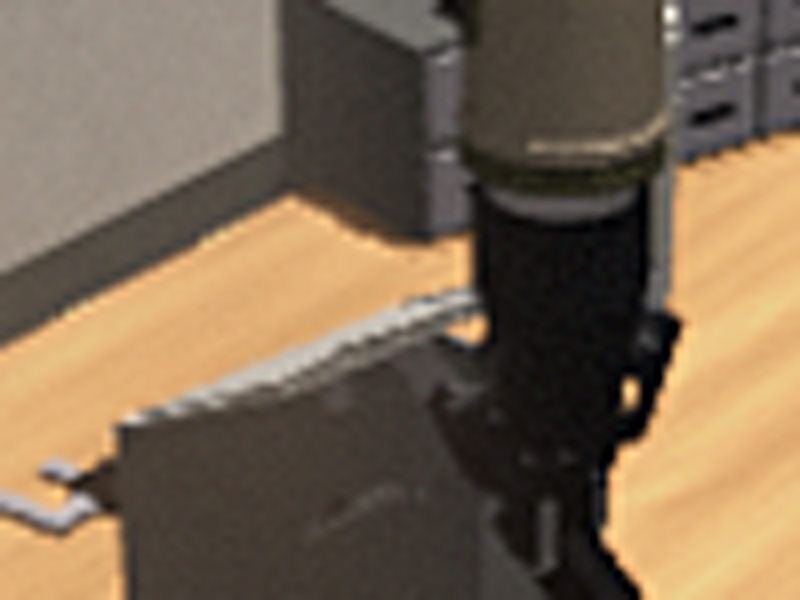

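The cover is now open about 0.4 rad, seen nearly edge-on from (120,430) to (470,300), and the bar has held its tilt. I follow the hinge arc with the tip.

Emit:
drive_tool:
  plan:
    - [[0.003, 0, -0.006, 0, 0.01], [0.006, 0, -0.011, 0, 0.01], [0.009, 0, -0.016, 0, 0.01], [0.012, 0, -0.021, 0, 0.01], [0.016, 0, -0.026, 0, 0.01], [0.02, 0, -0.031, 0, 0.01], [0.025, 0, -0.036, 0, 0.01], [0.03, 0, -0.04, 0, 0.01], [0.035, 0, -0.044, 0, 0.01], [0.041, 0, -0.048, 0, 0.01], [0.041, 0, -0.048, 0, 0.01], [0.041, 0, -0.048, 0, 0.01]]

```text
time: 12.83
position: [0.5289, 0.0688, 0.1585]
tcp_rot: [0.997, -0.078, 0.001, -0.0]
contact_force: [-0.7, -0.4, -2.2]
gripper_width: 0.0224
```

```bash
python3 - <<'E'
from workcell import arm
from h import *
s=arm.get_state();print({k:np.round(s[k],4) for k in("contact_force","moment","position")})
f=arm.grab_frame("side");t=arm.grab_frame("top")
a=[cv2.resize(i["pixels"][y:y+110,x:x+100,::-1],None,fx=4,fy=4,interpolation=cv2.INTER_CUBIC) for i,x,y in((f,180,110),(t,210,80))]
cv2.imwrite("pics/g7.png",np.hstack(a))
E
```

```text
{'contact_force': array([-0.7268, -0.4013, -2.2398]), 'moment': array([0.0368, 0.0259, 0.0284]), 'position': array([0.5289, 0.0688, 0.1585])}
```

View pics/g7.png

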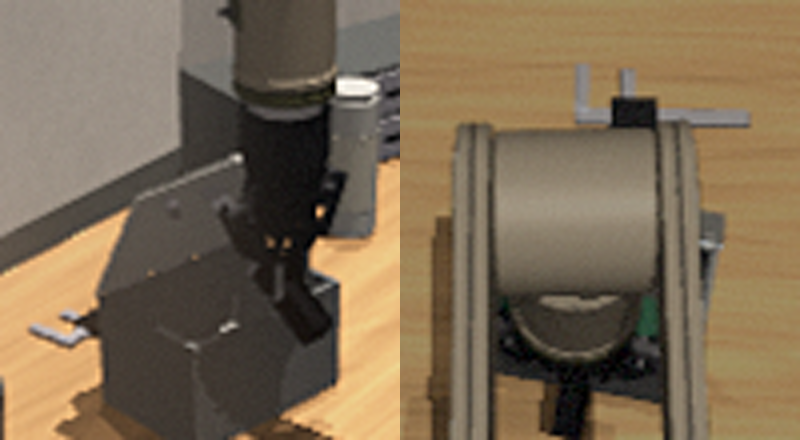

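```bash
cat >>h.py <<'E'
def corner(f,th,y=.09):
    x=np.array([.988,-.156,0]);yy=np.array([.156,.988,0]);H=np.array([.6095,.0553,.112])+.0675*x+y*yy
    return proj(f,H+.135*(-np.cos(th)*x+np.sin(th)*np.array([0,0,1])))
E
python3 - <<'E'
from h import *
f=dict(np.load("s3.npz"))
for th in(0,.6,.8,1,1.1,1.2,1.3,1.4,1.5,1.57,1.7,1.8,1.85):print(th,corner(f,th).round(1),corner(f,th,-.09).round(1))
E
```

```text
0 [229.1 197.8] [265.4 180.3]
0.6 [223.7 175.5] [261.  159.4]
0.8 [220.1 168.3] [257.6 152.8]
1 [215.7 161.9] [253.4 146.8]
1.1 [213.3 159. ] [251.1 144.2]
1.2 [210.8 156.4] [248.7 141.9]
1.3 [208.3 154.2] [246.2 139.8]
1.4 [205.7 152.2] [243.7 138.1]
1.5 [203.2 150.6] [241.2 136.7]
1.57 [201.4 149.7] [239.4 135.9]
1.7 [198.2 148.6] [236.1 134.9]
1.8 [195.8 148.1] [233.7 134.6]
1.85 [194.6 148. ] [232.5 134.5]
```

Emit:
drive_tool:
  plan:
    - [[0.007, 0, -0.004, 0, 0.01], [0.015, 0, -0.008, 0, 0.01], [0.023, 0, -0.012, 0, 0.01], [0.031, 0, -0.015, 0, 0.01], [0.039, 0, -0.017, 0, 0.01], [0.047, 0, -0.019, 0, 0.01], [0.055, 0, -0.021, 0, 0.01], [0.063, 0, -0.022, 0, 0.01], [0.07, 0, -0.022, 0, 0.01], [0.077, 0, -0.022, 0, 0.01], [0.083, 0, -0.021, 0, 0.01], [0.083, 0, -0.021, 0, 0.01]]

```text
time: 13.93
position: [0.6109, 0.0557, 0.1785]
tcp_rot: [0.997, -0.078, 0.001, 0.0]
contact_force: [0.5, -0.8, -1.6]
gripper_width: 0.0225
```

```bash
python3 - <<'E'
from workcell import arm
from h import *
s=arm.get_state();print({k:np.round(s[k],4) for k in("contact_force","moment","position")})
f=arm.grab_frame("side");t=arm.grab_frame("top")
a=[cv2.resize(i["pixels"][y:y+110,x:x+100,::-1],None,fx=4,fy=4,interpolation=cv2.INTER_CUBIC) for i,x,y in((f,180,110),(t,210,80))]
cv2.imwrite("pics/g8.png",np.hstack(a))
E
```

```text
{'contact_force': array([ 0.5494, -0.7546, -1.5707]), 'moment': array([-0.018 ,  0.0108, -0.0328]), 'position': array([0.6109, 0.0557, 0.1785])}
```

View pics/g8.png

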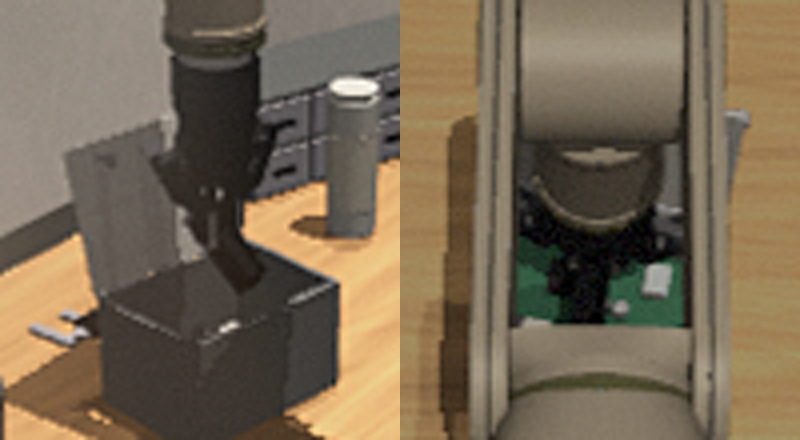

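Emit:
drive_tool:
  plan:
    - [[-0.01, 0, -0.01, 0, 0.01], [-0.025, 0, -0.02, 0, 0.01], [-0.05, 0, -0.03, 0, 0.01], [-0.075, 0, -0.04, 0, 0.01], [-0.1, 0, -0.04, 0, 0.01], [-0.125, 0, -0.04, 0, 0.01], [-0.15, 0, -0.04, 0, 0.01], [-0.175, 0, -0.04, 0, 0.01], [-0.2, 0, -0.04, 0, 0.01], [-0.2, 0, -0.04, 0, 0.01]]

```text
time: 14.87
position: [0.4088, 0.0876, 0.2185]
tcp_rot: [0.997, -0.077, -0.0, -0.0]
contact_force: [-0.5, -0.3, -1.3]
gripper_width: 0.0225
```

Emit:
drive_tool:
  plan:
    - [[-0.006, -0.03, 0, -4, 0.01], [-0.012, -0.06, 0, -8, 0.01], [-0.018, -0.09, 0.01, -12, 0.01], [-0.024, -0.12, 0.03, -16, 0.01], [-0.03, -0.15, 0.05, -20, 0.01], [-0.036, -0.18, 0.07, -24, 0.01], [-0.039, -0.21, 0.09, -26.8, 0.01], [-0.039, -0.2175, 0.1, -26.8, 0.01], [-0.039, -0.2175, 0.1, -26.8, 0.01], [-0.039, -0.2175, 0.1, -26.8, 0.01]]

```text
time: 15.7
position: [0.4068, 0.3079, 0.1182]
tcp_rot: [0.988, 0.156, -0.0, 0.0]
contact_force: [0.9, -0.2, -0.7]
gripper_width: 0.0225
```

```bash
python3 - <<'E'
from workcell import arm
from h import *
s=arm.get_state();print({k:np.round(s[k],4) for k in("contact_force","position","tcp_rot")})
f=arm.grab_frame("side");np.savez("s9.npz",**f)
x,y=150,120
cv2.imwrite("pics/g9.png",cv2.resize(f["pixels"][y:y+150,x:x+180,::-1],None,fx=4,fy=4,interpolation=cv2.INTER_CUBIC))
E
```

```text
{'contact_force': array([ 0.8825, -0.1833, -0.6571]), 'position': array([0.4068, 0.3079, 0.1182]), 'tcp_rot': array([ 9.878e-01,  1.560e-01, -4.000e-04,  4.000e-04])}
```

View pics/g9.png

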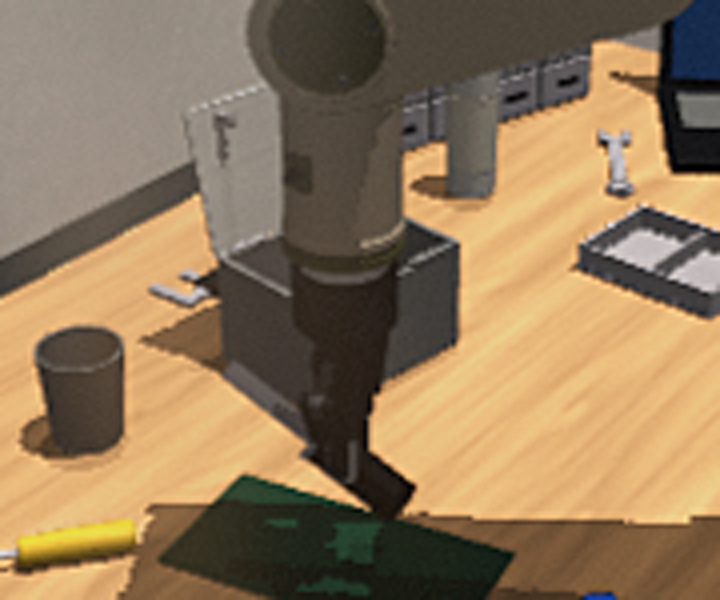

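The cover stays open (corner px about (197,149), i.e. ~1.77 rad). The bar is over the mat, tilted with its tail down. I lower it slowly so the mat levels it.

Emit:
drive_tool:
  plan:
    - [[0, 0, 0.03, 0, 0.01], [0, 0, 0.045, 0, 0.01], [0, 0, 0.05, 0, 0.01], [0, 0, 0.053, 0, 0.01], [0, 0, 0.056, 0, 0.01], [0.001, 0, 0.059, 0, 0.01], [0.002, 0, 0.062, 0, 0.01], [0.003, 0, 0.065, 0, 0.01], [0.004, 0, 0.068, 0, 0.01], [0.004, 0, 0.068, 0, 0.01]]

```text
time: 16.58
position: [0.4152, 0.3108, 0.0546]
tcp_rot: [0.988, 0.155, 0.004, -0.001]
contact_force: [2.9, -2.4, 14.5]
gripper_width: 0.0223
```

Emit:
drive_tool:
  plan:
    - [[0.001, 0, 0.002, 0, 0.01], [0.002, 0, 0.004, 0, 0.01], [0.002, 0, 0.006, 0, 0.01], [0.003, 0, 0.008, 0, 0.01], [0.003, 0, 0.01, 0, 0.01], [0.003, 0, 0.012, 0, 0.01], [0.003, 0, 0.012, 0, 0.01]]

```text
time: 17.17
position: [0.4219, 0.3133, 0.0456]
tcp_rot: [0.988, 0.155, 0.009, -0.002]
contact_force: [11.3, -1.0, 21.8]
gripper_width: 0.0224
```

Emit:
drive_tool:
  plan:
    - [[0.0, 0, 0.002, 0, 0.01], [0.0, 0, 0.004, 0, 0.01], [0.0, 0, 0.006, 0, 0.01], [0.0, 0, 0.008, 0, 0.01], [0.0, 0, 0.008, 0, 0.01], [0.0, 0, 0.008, 0, 0.01]]

```text
time: 17.67
position: [0.4213, 0.3138, 0.0372]
tcp_rot: [0.988, 0.155, 0.008, -0.003]
contact_force: [10.9, 3.2, 16.9]
gripper_width: 0.0231
```

Emit:
drive_tool:
  plan:
    - [[-0.001, 0, 0.002, 0, 0.01], [-0.001, 0, 0.004, 0, 0.01], [-0.001, 0, 0.005, 0, 0.01], [-0.001, 0, 0.006, 0, 0.01], [-0.001, 0, 0.006, 0, 0.01]]

```text
time: 18.08
position: [0.4193, 0.3131, 0.0302]
tcp_rot: [0.988, 0.155, 0.007, -0.003]
contact_force: [8.5, 3.1, 14.8]
gripper_width: 0.0226
```

```bash
python3 - <<'E'
from workcell import arm
from h import *
s=arm.get_state();print({k:np.round(s[k],4) for k in("contact_force","moment","position","tcp_rot")})
f=arm.grab_frame("side");np.savez("s10.npz",**f)
h=cv2.cvtColor(f["pixels"],cv2.COLOR_RGB2HSV)
P=s["position"];y=np.radians(17.8);a=np.array([np.cos(y),np.sin(y),0])
for up in(0,.01,.02,.03):print(up,proj(f,np.array([P[0],P[1],.018])+.106*a+[0,0,up]).round(1))
# blade pixels: grey, low saturation, around projected tip
m=((h[...,1]<70)&(h[...,2]>45)).astype(np.uint8)
u=proj(f,np.array([P[0],P[1],.018])+.07*a).astype(int);b=(u[0]-30,u[1]-25,50,40)
c=blob(m,b);r=cv2.minAreaRect(c);print(u,r,c[:,0].min(0),c[:,0].max(0))
E
```

```text
{'contact_force': array([ 8.4926,  3.1208, 14.8079]), 'moment': array([ 0.3213, -0.7761, -0.0116]), 'position': array([0.4193, 0.3131, 0.0302]), 'tcp_rot': array([ 0.9878,  0.1553,  0.0068, -0.0025])}
0 [201.1 251.7]
0.01 [201.  249.2]
0.02 [200.8 246.6]
0.03 [200.6 244. ]
[211 253] ((213.30177307128906, 251.875732421875), (27.84615707397461, 8.615386009216309), 22.61986541748047) [199 246] [225 261]
```

```bash
python3 - <<'E'
from h import *
for n,(x0,y0) in(("side0.npz",(196,240)),("s10.npz",(196,240))):
    p=np.load(n)["pixels"];h=cv2.cvtColor(p,cv2.COLOR_RGB2HSV)
    m=(h[...,1]<70)&(h[...,2]>45)
    for r in range(y0,y0+24):print(r,''.join('#' if v else '.' for v in m[r,x0:x0+45]))
E
```

```text
240 .............................................
241 .............................................
242 .............................................
243 .....................#.......................
244 .............................................
245 ...........#.................................
246 .............................................
247 ...............#.............................
248 .............................................
249 .............................................
250 .........####................................
251 ........###########..............###.........
252 ........################.........####........
253 .......######################...####.........
254 ......#############################..........
255 .......############################..........
256 ............######################...........
257 .................################............
258 ......................############...........
259 ...........................#######...........
260 ...............................###...........
261 ....................#..........###...........

[... 599 characters left out ...]

250 ...######################..................#.
251 ....#######################...............#..
252 ........####################..............#..
253 ...........#################.................
254 ...............##############.........#......
255 ..................############.......##......
256 .......................#######.......###.....
257 ..........................####.......###.....
258 ...........................###.......###.....
259 ...........................###.......###.....
260 ...........................###.......###.....
261 ............................#........###.....
262 .....................................##......
263 ...................................####......
```

Emit:
drive_tool:
  plan:
    - [[-0.001, 0, 0.002, 0, 0.01], [-0.001, 0, 0.003, 0, 0.01], [-0.002, 0, 0.004, 0, 0.01], [-0.002, 0, 0.005, 0, 0.01], [-0.002, 0, 0.005, 0, 0.01]]

```text
time: 18.55
position: [0.4178, 0.3127, 0.0264]
tcp_rot: [0.988, 0.155, 0.007, -0.003]
contact_force: [4.8, 0.1, 26.9]
gripper_width: 0.0225
```

```bash
python3 - <<'E'
from workcell import arm
from h import *
s=arm.get_state();print({k:np.round(s[k],4) for k in("contact_force","moment","position","tcp_rot")})
p=arm.grab_frame("side")["pixels"];h=cv2.cvtColor(p,cv2.COLOR_RGB2HSV)
m=(h[...,1]<70)&(h[...,2]>45)
for r in range(244,263):print(r,''.join('#' if v else '.' for v in m[r,196:241]))
E
```

```text
{'contact_force': array([ 4.8167,  0.0562, 26.8639]), 'moment': array([-0.3343, -0.1641, -0.0051]), 'position': array([0.4178, 0.3127, 0.0264]), 'tcp_rot': array([ 0.9878,  0.1554,  0.0071, -0.0025])}
244 .............................................
245 ..............##.............###.............
246 ............................#####............
247 ............................####.............
248 ..........................................#..
249 ......####................................##.
250 .....############.........................##.
251 ....##################....................#..
252 ....#######################...............#..
253 ....########################.................
254 ......#######################................
255 ..........#.#################.........##.....
256 ...............###############........##.....
257 ....................##########........##.....
258 .........................#####........##.....
259 ............................##..#.....##.....
260 ............................##........##.....
261 ............................##........##.....
262 ............................##........##.....
```

The blade's lower edge slope is back to 0.20, as when it first lay flat. I unload, open the jaws and retreat straight up.

Emit:
drive_tool:
  plan:
    - [[0, 0, -0.002, 0, 0.01], [0, 0, -0.005, 0, 0.01], [0, 0, -0.005, 0, 0.01], [0, 0, -0.005, 0, 0.03], [0, 0, -0.005, 0, 0.045], [0, 0, -0.005, 0, 0.06], [0, 0, -0.005, 0, 0.06], [0, 0, -0.005, 0, 0.06], [0, 0, -0.005, 0, 0.06]]

```text
time: 19.35
position: [0.4106, 0.3089, 0.0242]
tcp_rot: [0.988, 0.155, -0.0, 0.0]
contact_force: [0.1, -0.9, -0.3]
gripper_width: 0.06
```

Emit:
drive_tool:
  plan:
    - [[0, 0, -0.005, 0, 0.06], [0, 0, -0.015, 0, 0.06], [0, 0, -0.035, 0, 0.06], [0, 0, -0.065, 0, 0.06], [0, 0, -0.1, 0, 0.06], [0, 0, -0.14, 0, 0.06], [0, 0, -0.18, 0, 0.06], [-0.03, 0, -0.22, 0, 0.06], [-0.03, 0.03, -0.22, 0, 0.06], [-0.03, 0.06, -0.22, 0, 0.06], [-0.03, 0.1, -0.22, 0, 0.06], [-0.03, 0.1, -0.22, 0, 0.06]]

```text
time: 20.35
position: [0.4149, 0.1998, 0.2462]
tcp_rot: [0.988, 0.154, 0.001, 0.001]
contact_force: [-1.0, 0.4, -0.2]
gripper_width: 0.0597
```

```bash
python3 - <<'E'
from workcell import arm
from h import *
s=arm.get_state();print({k:np.round(s[k],4) for k in("time","contact_force","position","gripper_width","dq")})
f=arm.grab_frame("side");t=arm.grab_frame("top")
p=f["pixels"];h=cv2.cvtColor(p,cv2.COLOR_RGB2HSV);m=(h[...,1]<70)&(h[...,2]>45)
for r in range(246,264):print(r,''.join('#' if v else '.' for v in m[r,196:241]))
# differences from the first frames (blobs)
for n,g in(("side",f),("top",t)):
    o=np.load(n+"0.npz")["pixels"];d=(cv2.absdiff(o,g["pixels"]).max(2)>45).astype(np.uint8)
    st=cv2.connectedComponentsWithStats(cv2.morphologyEx(d,cv2.MORPH_OPEN,np.ones((2,2))))[2][1:];print(n,[q.tolist() for q in st if q[4]>15])
g=cv2.cvtColor(p,cv2.COLOR_RGB2GRAY)
for r in range(142,156):print(r,g[r,188:212].tolist())
E
```

```text
{'time': np.float64(20.35), 'contact_force': array([-1.0332,  0.3787, -0.185 ]), 'position': array([0.4149, 0.1998, 0.2462]), 'gripper_width': np.float64(0.0597), 'dq': array([ 0.0789,  0.0293, -0.0093,  0.0524, -0.009 ,  0.1281])}
246 .............................................
247 .............................................
248 .............................................
249 ........#####...................##...........
250 .......###########..............###..........
251 ......#################........####..........
252 ......#######################..###...........
253 .....#############################...........
254 ......###########################............
255 ............#####################............
256 .................###############.............
257 ......................##########.............
258 ...........................#####.............
259 ...............#..............##.............
260 ..............................##.............
261 ..............................##.............
262 ..............................##.............
263 ..............
[... 2149 characters left out ...]
44, 140, 113, 130, 148, 144, 142, 141, 146, 113, 85, 80, 88, 101, 108, 134, 144, 142]
151 [147, 147, 144, 144, 143, 145, 148, 148, 111, 130, 146, 140, 144, 143, 144, 116, 92, 95, 100, 85, 94, 132, 139, 142]
152 [147, 146, 144, 142, 144, 142, 146, 149, 118, 138, 148, 144, 142, 143, 144, 125, 98, 88, 132, 133, 140, 145, 141, 141]
153 [147, 143, 144, 141, 143, 148, 145, 147, 122, 134, 147, 143, 140, 144, 140, 148, 114, 85, 125, 145, 144, 144, 141, 141]
154 [147, 144, 146, 142, 145, 144, 147, 147, 132, 121, 134, 145, 143, 142, 143, 149, 110, 87, 115, 141, 144, 140, 143, 141]
155 [146, 145, 144, 146, 144, 143, 146, 145, 149, 119, 131, 144, 141, 140, 143, 146, 113, 88, 82, 125, 144, 142, 139, 142]
```

Emit:
drive_tool:
  plan:
    - [[0, 0, 0, 0, 0.06], [0, 0, 0, 0, 0.06], [0, 0, 0, 0, 0.06]]

```text
time: 20.7
position: [0.4127, 0.2057, 0.2446]
tcp_rot: [0.988, 0.156, -0.0, -0.0]
contact_force: [0.0, 0.3, -0.2]
gripper_width: 0.0602
```

```bash
python3 -c "
from workcell import arm
print(arm.job_done())"
```

```text
the job is handed in; nothing more can be done
None
```

The job is done and handed in at about 20.7 s. I gripped the black-handled bar, felt for the front wall and the cover's overhang, and slid the blade about 31 mm into the slot. I levered the cover off its catch on the slot edge and swung it open with the blade tip. I then lowered the bar tail-first onto the mat until it lay flat, opened the jaws and backed off.

**Last checks:**
- **Cover:** its corner in the side view is at px (196,148), about 1.79 rad, so well past upright. It held that angle after the bar left it.
- **Bar:** the blade's slope in the side view is the same as at the start, so it lies flat. It is on the mat, a few mm from where it began.
- **Bystanders:** the side view shows no change at the screwdriver. One top-view change near it I take to be the arm's shadow. I did not check the other loose things one by one.
- **Forces:** the highest force read at the end of a move was about 27 N, while pressing the bar flat on the mat. One push into the slot met 16 N sideways, which eased when I lifted.
- **Not proved:** no view showed the gripper touching the cover. I kept it clear by geometry, not by measuring the gap. I had used all 12 picture views by then, so the final checks were made from pixel values only.

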